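# Check the paint on a fuel-filler flap with a coating gauge

### The arm

A 6-joint arm with a two-finger parallel gripper is mounted at the origin on the work surface. World frame = base frame: x ahead of the robot, y to its left, z up, the work surface at z = 0. Lengths are in mm, angles in rad, forces in N, time in s.
With the tool pointing down it reaches from about 325 to 850 mm from the base axis. Payload 15.5 kg.
Tool frame: the origin (TCP) lies at the very end of the fingers, on their centre line; the grasp point (between the pads) lies env.tcp_to_grasp behind it (env.tcp_to_grasp is the distance from the TCP to the grasp point, in mm); z points along the fingers, y is the line along which they close (so a half turn about z gives the same grasp; the last joint's range is limited). The gripper opens to 91 mm and grips with 3 to 60 N. Pads are 32 mm wide; open, the fingers measure 118 mm over their backs; the gripper's body (76 mm by 178 mm) begins 60 mm behind the grasp point.
Start: joints at [1.107, 0.494, 1.345, -0, 1.302, -0.096], TCP at [224.723, 583.203, 213.915] pointing down, gripper open.
Joint ranges: [-2.91, 2.91], [-0.82, 2.16], [0.22, 2.67], [-1.22, 4.37], [0.12, 2.79], [-3.08, 3.08]. Speed limits (rad/s): [1.89, 1.89, 2.57, 3.01, 3.01, 3.01].

### API

Orientations are given as a unit quaternion [x, y, z, w].
In Python, from workcell import telemetry, imaging, env gives the robot as it stands. The module is installed in compiled form; this text tells all that it offers.
- The arm moves only by the tool play_rows, never from a script. Its argument "deltas" is a list of rows, each a list of 7 numbers: the turn, a rotation vector about the tool's x, y, z normalised to -1 to 1, where 1 is 2 pi rad, then the shift along the tool's x, y, z normalised to -1 to 1, where 1 is 0.1 m, then the opening, from 0 (shut) to 1 (fully open). A call has 1 to 20 rows; each row shifts and turns the commanded pose from where the row before left it, along the tool's axes as they then stand; what a row does not reach is not made up. A row lasts 1/8 s, in which the tool goes at most 62.5 mm and 10.7 degrees, less where a joint would pass 70% of its speed; a pose out of reach is approached as far as the arm can. A call with a number of a shift or a turn outside -1 to 1 is refused whole. A call with a gripper value outside its range is refused whole. The fingers move at their own pace and stop on an object; "squeeze" is the grip in N (left out, the last holds). Time passes only in rows, so rows that do not move let the fingers close. It gives the time, the measured TCP pose, the force, the opening and the grip force at its end, in the units of the state.
- telemetry.sense(): the state, without advancing time (a new reading comes with each control period).
- imaging.capture(name): name is "scene" or "side" or "wrist"; returns the picture (384x512x3 uint8, red, green, blue); there is no depth.
- imaging.camera_info(name): a dict with "K" (3x3 intrinsics, pixels), "origin" and "attitude" of the camera in the world. Camera axes: x right, y down, z forward; pixel columns grow to the right and rows downward; lengths in mm; the calibration is good to about 2 mm. A picture is of the moment at which its call begins: read the wrist's pose just before it. camera_info takes no time and is no camera call; for the wrist camera it gives the pose at the moment of the call.
- env.job_done(): hands the job in; it is judged then, once.
The state is a dict: "time": time; "joints": joint angles; "dq": joint speeds; "effort": joint torques, N m; "tool_pos": TCP position; "tool_rot": TCP orientation; "ft_force": force on the tool from outside, world axes, zero at the start; "moment": the same for the moment, N m; "width": finger opening in mm; "grasp_force": force on a finger pad.
Only numpy, scipy, OpenCV 4.12 (cv2) and the standard library are available. Lean on these libraries where they do the work, as an engineer would, in place of code of your own. Each camera call takes 0.05 s, during which the arm holds its last target. There are 200 camera calls.

### The job

Close the fuel flap of the car-body section gently, all the way down and without slamming it. Then, with the coating-thickness gauge that stands in the charging dock, hold the probe inside the pencil ring on the closed flap, square to the paint and pressed just lightly, so that the sprung probe sleeve goes part of the way in but not to its stop. Finish while holding it there in the gripper, still and pressed, and leave the other things on the counter where they are.

Things in the scene. Friction and masses are not known exactly. Their poses are not given: they have to be found in the camera images.
- panel: silver-grey car-body sheet (256 x 300 mm, sides bent down) on a plywood rest, fixed. Origin on the counter under its middle. The sheet slopes 15 degrees, rising along the panel's own +x (away from the robot at yaw 0), 115 mm high over the origin. Square opening (146 mm) with a black filler bowl and cap, covered by the flap. Two more pencil rings, on the sheet itself, are not to be used.
- flap (a joint): hinge of the flap, rad: 0 = closed, flush with the sheet; grows as it opens (at most 1.9), starts at 1.25 to 1.7, standing roughly upright. Stiff hinge: it stays where it is left and takes 1 to 3 N at its free edge to turn.
- flap_hinge (a point): middle of the hinge line: the flap's lower edge, nearest the robot. Axes turn with the flap: x from hinge to free edge, y along the hinge, z out of the painted outer face (square to the sheet when closed). It opens free edge up and towards the robot, so the painted face of the open flap looks at the robot and is pushed away and down to close it.
- flap_edge (a point): middle of the flap's free edge, on the painted face, 140 mm from the hinge. The flap is a square plate 140 x 140 x 6 mm with the same axes as flap_hinge.
- flap_spot (a point): centre of the pencil ring (30 mm inside diameter, dark thin line) on the flap's painted face, 80 mm from the hinge line on the flap's centre line; same axes as flap_hinge (z = square out of the paint).
- dock: grey charging dock, fixed: base 92 x 108 x 10 mm, upright pocket 46 x 80 mm outside, 64 mm high. Origin on the counter under its middle. The gauge stands in the pocket with 2 mm play all round, 24 mm deep, and comes out straight up.
- gauge: dark coating-thickness gauge, 140 mm long, about 0.17 kg, upright in the dock, probe down. Origin at the probe's end face with the sleeve out; z from the probe to its top. Body 26 mm thick (its x), 60 mm wide (its y), from 28 to 140 mm above the origin (upper 88 mm free above the dock); below it a steel nose 23 mm in diameter from 12 to 28 mm, then the sprung sleeve.
- probe_tip (a point): centre of the flat end face (14 mm diameter) of the gauge's sprung steel probe sleeve; z points up into the gauge. Moves with the sleeve.
- sleeve (a joint): how far the sprung probe sleeve is pushed into the gauge, m: 0 = out, 0.008 = at its stop. It starts to move at 1.2 N and needs 0.6 N more for each mm (6 N at the stop).
- cradle: black phone charger, fixed, base 100 x 96 mm, pocket 45 mm high, on the other side of the panel from the dock (the two swap places). Origin on the counter.
- handset: bystander: black cordless phone 25 x 48 x 150 mm (and a short aerial) standing in its charger; taller and slimmer than the gauge. Origin at its foot.
- tape: bystander: roll of masking tape, 104 mm diameter, 25 mm high, lying flat. Origin under its middle.
- spray: bystander: spray can, 58 mm diameter, 170 mm high. Origin under its middle.
- mug: bystander: white mug, 80 mm diameter, 92 mm high. Origin under its middle.
- calculator: bystander: desk calculator 150 x 105 x 14 mm. Origin under its middle.
- marker: bystander: pencil 140 mm long, 11 mm thick, lying. Origin under its middle.
- stapler: bystander: desk stapler 140 x 34 x 56 mm. Origin under its middle.
There are look-alikes about, which are no part of the job. What is shaped like the gauge but blue or pink is not meant.

How it is judged:
By the outcome, as a careful person would: the job done as asked, in the order asked, and still so for the second after the job is handed in, while the arm keeps its last pose, push and grip.
It also fails if it takes over 58 s, if anything falls off the work surface, if the arm or the gripper's body presses on something with over 40 N, if the wrist force passes 120 N, or if a joint passes its speed limit or range.

## Working session

There is one attempt and no reset: what is moved stays moved. The work goes in short steps, Python scripts to look and compute and a tool call to move; the robot and the scene stay as the last step left them, time stands still between calls to the robot, and variables do not carry over. Pictures are saved under pics/ and viewed, at most 10 in all, crops included, and the job is handed in when it is done.

Besides the shell and the picture viewer there is one more tool, called after ">>>" by a JSON object that holds its "op" and its "data", one argument or row to a line. play_rows: Moves the arm, as the interface text tells. Its arguments: {"type":"object","properties":{"deltas":{"type":"array","items":{"type":"array","items":{"type":"number","minimum":-1,"maximum":1}}},"squeeze":{"type":"number"}},"required":["deltas"]}

```bash
mkdir -p pics
cat > h.py <<'E'
from workcell import telemetry, imaging, env
import numpy as np, cv2
from scipy.spatial.transform import Rotation as R
def snap(n,f=None):
    i=imaging.camera_info(n); im=imaging.capture(n)
    if f: cv2.imwrite('pics/'+f,im[:,:,::-1])
    return im,i
def rot(i):
    a=np.array(i['attitude'],float)
    return a if a.shape==(3,3) else R.from_quat(a).as_matrix()
def ray(i,u,v):
    d=rot(i)@np.linalg.inv(np.array(i['K']))@[u,v,1]
    return np.array(i['origin'],float),d/np.linalg.norm(d)
def onz(i,u,v,z):
    o,d=ray(i,u,v); return o+d*(z-o[2])/d[2]
def tri(rs):
    A=0;b=0
    for o,d in rs:
        P=np.eye(3)-np.outer(d,d);A=A+P;b=b+P@o
    x=np.linalg.solve(A,b); return x,[np.linalg.norm((np.eye(3)-np.outer(d,d))@(x-o)) for o,d in rs]
def proj(i,p):
    q=np.array(i['K'])@rot(i).T@(np.array(p,float)-np.array(i['origin'])); return q[:2]/q[2]
E
python3 - <<'E'
from h import *
a,ia=snap('scene'); b,ib=snap('side')
cv2.imwrite('pics/a.png',a[:,:,::-1]);cv2.imwrite('pics/b.png',b[:,:,::-1])
for n,i in(('scene',ia),('side',ib),('wrist',imaging.camera_info('wrist'))): print(n,i)
print(env.tcp_to_grasp,telemetry.sense())
E
```

```text
scene {'K': array([[430.12622367,   0.        , 253.73396578],
       [  0.        , 430.12622367, 199.04627969],
       [  0.        ,   0.        ,   1.        ]]), 'origin': array([ 941.31094132,  479.1868952 , 1239.29840625]), 'attitude': array([ 0.33500505,  0.90539592, -0.24282269, -0.09522069])}
side {'K': array([[455.53609353,   0.        , 246.60265987],
       [  0.        , 455.53609353, 187.13486644],
       [  0.        ,   0.        ,   1.        ]]), 'origin': array([  368.75350375, -1290.00124644,  1132.18859286]), 'attitude': array([ 0.89807328, -0.06019555,  0.02186259, -0.43515848])}
wrist {'K': array([[312.45709446,   0.        , 255.67631143],
       [  0.        , 312.45709446, 190.17852828],
       [  0.        ,   0.        ,   1.        ]]), 'origin': array([163.24672754, 606.67626002, 384.18465223]), 'attitude': array([0.8188575 , 0.56158617, 0.06660671, 0.09826962])}
18.8 {'time': 0.1, 'joints': array([ 1.10750599e+00,  4.94121329e-01,  1.34604810e+00,  2.05124511e-05,
        1.30252078e+00, -9.54505367e-02]), 'dq': array([-1.17216027e-03, -2.30122174e-03, -2.34535903e-03,  1.46675557e-03,
       -8.79800337e-04,  6.42791934e-05]), 'effort': array([ 2.40315843e-03, -8.80233622e+01, -3.82545376e+01,  7.08986633e-02,
        4.80856025e-02,  4.63208130e-05]), 'tool_pos': array([224.5602634 , 582.90252196, 213.4048617 ]), 'tool_rot': array([ 1.82887408e-01,  9.83133712e-01, -5.24777452e-04, -1.60831076e-04]), 'ft_force': array([0.15326498, 0.25514501, 0.18391567]), 'moment': array([-0.03785166,  0.0239406 ,  0.03500333]), 'grasp_force': 0.0, 'width': 91.36830981518067}
```

View pics/a.png

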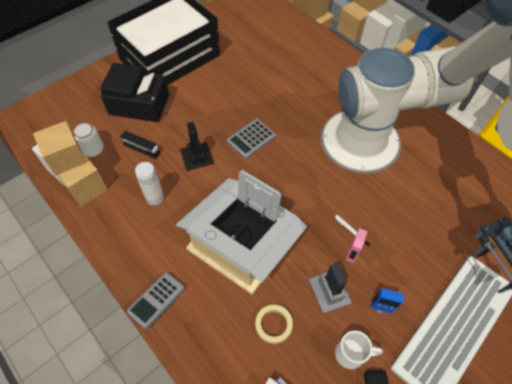

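View pics/b.png

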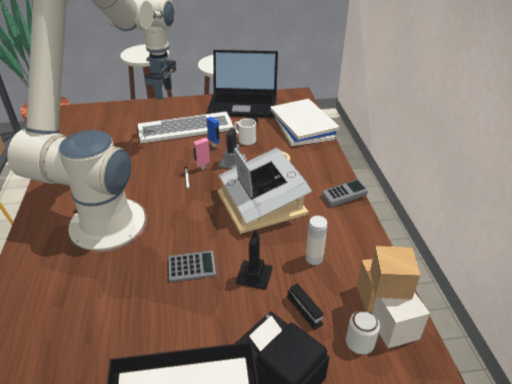

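Scene: dark gauge in the grey dock (335,285). What could be mistaken for it: the handset in the black cradle (196,148), a pink look-alike (357,244), a blue one (387,299). I choose the one in the grey dock. The panel is at (243,230), with its flap standing open at (260,195).

Run:
```python
from h import *
a=cv2.imread('pics/a.png');b=cv2.imread('pics/b.png')
f=lambda im,x,y,w,h,s:cv2.resize(im[y:y+h,x:x+w],None,fx=s,fy=s,interpolation=cv2.INTER_CUBIC)
A=f(a,170,165,200,150,4)
cv2.imwrite('pics/c.png',A)
B=f(b,180,110,150,125,5)[:600,:750]
cv2.imwrite('pics/d.png',B)
```

```text
(no output)
```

View pics/c.png

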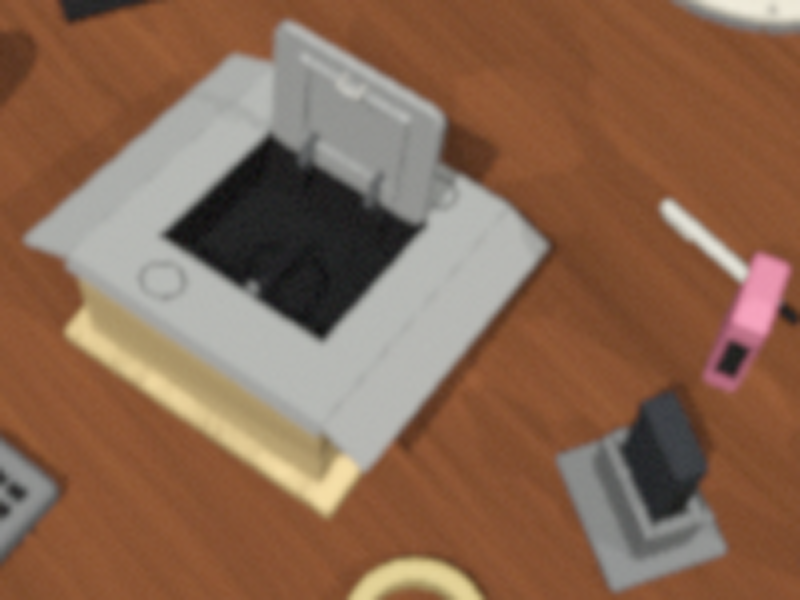

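View pics/d.png

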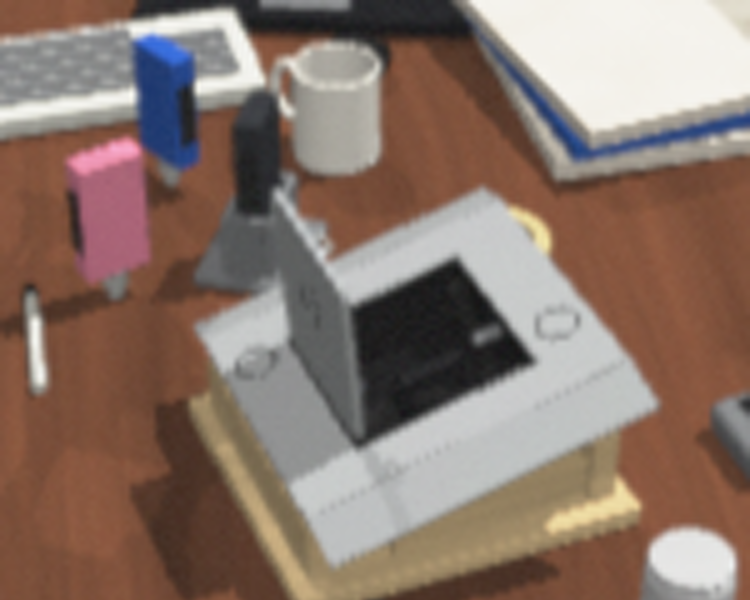

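Crop c shows the dark gauge in its grey dock at crop (665,450), so the choice holds. Opening corners are (165,235), (325,338) and (272,135). The free edge of the flap runs (285,25)-(445,115). In d the free edge runs (277,190)-(357,300) and the hinge end is at (362,440).

```bash
cat > fit.py <<'E'
from h import *
from scipy.optimize import least_squares
S=np.radians(15)
def frame(yaw,th):
    # columns x (hinge->free), y, z; opening turns free edge up
    return (R.from_euler('z',yaw)*R.from_euler('y',-S-th)).as_matrix()
E
python3 - <<'E'
from fit import *
ia=imaging.camera_info('scene');ib=imaging.camera_info('side')
c=lambda u,v:(170+u/4,165+v/4); d=lambda u,v:(180+u/5,110+v/5)
obs=[(ia,c(165,235),0,(143,-73,0)),(ia,c(325,338),0,(143,73,0)),
(ib,d(458,260),0,(143,73,0)),(ib,d(535,360),0,(143,-73,0)),(ib,d(362,441),0,(-1,-73,0)),
(ia,c(283,20),1,(140,-70,-3)),(ia,c(447,113),1,(140,70,-3)),(ib,d(275,187),1,(140,70,0)),(ib,d(357,298),1,(140,-70,0))]
def res(p):
    r=[]
    for i,uv,f,q in obs: r+=list(proj(i,p[:3]+frame(p[3],p[4]*f)@q)-uv)
    return r
s=least_squares(res,[500,150,100,0,1.4])
print(s.x.round(3),np.round(s.fun,1))
p=s.x;F=frame(p[3],p[4]);print('edge',p[:3]+F@[140,0,0],'z',F[:,2]); F0=frame(p[3],0);print('spot closed',p[:3]+F0@[80,0,0],F0[:,2])
for q in [(557,460),(615,590),(725,550)]: print('base',onz(ia,*c(*q),10).round(1))
for q in [(660,392),(705,462),(680,490),(630,422)]: print('gtop',onz(ia,*c(*q),152).round(1))
for q in [(236,115),(250,92),(278,97),(272,125)]: print('gtopd',onz(ib,*d(*q),152).round(1))
for q in [(735,262),(790,250),(520,460)]: print('x',onz(ia,*c(*q),10).round(1))
E
```

```text
[5.11041e+02 1.15390e+01 9.32070e+01 2.64000e-01 1.37700e+00] [-1.9  0.5 -0.1  1.1 -1.8 -1.5 -0.2 -0.  -1.2  1.6 -2.5  0.3 -1.5  1.2
 -1.8 -0.5 -3.2 -1.6]
edge [501.84825593   9.05144118 232.88284078] z [-0.96305203 -0.26058222 -0.06802721]
spot closed [585.63321611  31.72194158 113.91267911] [-0.24983496 -0.06760024  0.96592583]
base [520.9 263.7  10. ]
base [557.6 360.4  10. ]
base [476. 392.  10.]
gtop [483.1 299.6 152. ]
gtop [496.1 353.2 152. ]
gtop [522.6 355.6 152. ]
gtop [513.8 301.4 152. ]
gtopd [480.4 306.  152. ]
gtopd [495.4 340.3 152. ]
gtopd [517.5 328.9 152. ]
gtopd [507.9 286.3 152. ]
x [297.9 238.4  10. ]
x [256.5 259.7  10. ]
x [541.9 245.7  10. ]
```

>>> {"op": "play_rows", "data": {
  "deltas": [
    [0,0,0.025,0,0,-0.24,0],
    [0,0,0.025,0,0,-0.24,0],
    [0,0,0.025,0,0,-0.24,0],
    [0,0,0.025,0,0,-0.24,0],
    [0,0,0.025,0,0,-0.24,0],
    [0,0,0.025,0,0,-0.24,0],
    [0,0,0,-0.45,0.01,0,0],
    [0,0,0,-0.45,0.01,0,0],
    [0,0,0,-0.45,0.01,0,0],
    [0,0,0,-0.45,0.01,0,0],
    [0,0,0,-0.45,0.01,0,0],
    [0,0,0,-0.45,0.01,0,0],
    [0,0,0,-0.45,0.01,0,0],
    [0,0,0,-0.45,0.01,0,0],
    [0,0,0,-0.45,0.01,0,0],
    [0,0,0,-0.45,0.01,0,0],
    [0,0,0,-0.45,0.01,0,0],
    [0,0,0,-0.45,0.01,0,0],
    [0,0,0,-0.45,0.01,0,0],
    [0,0,0,-0.45,0.01,0,0]
  ],
  "squeeze": 30
}}

```text
time: 2.6
tool_pos: [400.5, -23.4, 357.8]
tool_rot: [0.609, 0.793, 0.0, -0.0]
ft_force: [0.5, 0.3, -0.5]
width: 0.3
grasp_force: 0.0
```

Run:
```python
from h import *
im,i=snap('wrist','e.png'); print(i); s=telemetry.sense(); print(s['tool_pos'],s['joints'],s['time'])
print(rot(i)[:,2])
for p in [(511,11.5,93.2),(502,9,233),(498.5,328,64),(503,325,152)]: print(p,proj(i,p))
```

```text
{'K': array([[312.45709446,   0.        , 255.67631143],
       [  0.        , 312.45709446, 190.17852828],
       [  0.        ,   0.        ,   1.        ]]), 'origin': array([383.64038292,  40.11477044, 528.62197528]), 'attitude': array([0.98459072, 0.12844827, 0.01548294, 0.11765391])}
[401.98088384 -27.33918245 357.71217839] [-0.21468167  0.03762285  1.59813294 -0.0019182   1.50528853 -0.47365629] 2.65
[ 0.06071359 -0.22770439 -0.97183567]
(511, 11.5, 93.2) [338.28190456 158.75981633]
(502, 9, 233) [365.85207205 178.85068094]
(498.5, 328, 64) [402.58520119 -89.13475109]
(503, 325, 152) [ 446.51992902 -140.7231255 ]
```

View pics/e.png

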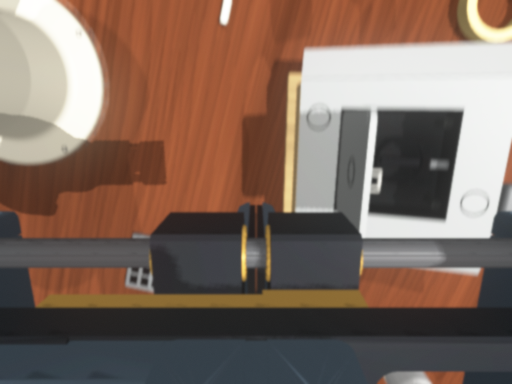

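The wrist view shows the flap with its hinge edge near column 340, its painted free-edge corners at (371,108) and (362,236), and the far corners of the opening at (462,111) and (446,218). I'll refit with these added.

Run:
```python
from fit import *
ia=imaging.camera_info('scene');ib=imaging.camera_info('side')
iw=dict(K=imaging.camera_info('wrist')['K'],origin=np.array([383.64,40.115,528.62]),attitude=[0.98459072, 0.12844827, 0.01548294, 0.11765391])
c=lambda u,v:(170+u/4,165+v/4); d=lambda u,v:(180+u/5,110+v/5)
obs=[(ia,c(165,235),0,(143,-73,0)),(ia,c(325,338),0,(143,73,0)),
(ib,d(458,260),0,(143,73,0)),(ib,d(535,360),0,(143,-73,0)),(ib,d(362,441),0,(-1,-73,0)),
(ia,c(283,20),1,(140,-70,-3)),(ia,c(447,113),1,(140,70,-3)),(ib,d(275,187),1,(140,70,0)),(ib,d(357,298),1,(140,-70,0)),
(iw,(462,111),0,(143,73,0)),(iw,(446,218),0,(143,-73,0)),(iw,(371,108),1,(140,70,0)),(iw,(362,236),1,(140,-70,0)),(iw,(340,111),1,(0,70,0))]
def res(p):
    r=[]
    for i,uv,f,q in obs: r+=list(proj(i,p[:3]+frame(p[3],p[4]*f)@q)-uv)
    return r
s=least_squares(res,[500,150,100,0,1.4],loss='soft_l1')
print(s.x.round(3),np.round(res(s.x),1))
p=s.x;F=frame(p[3],p[4]);print('edge',p[:3]+F@[140,0,0]); F0=frame(p[3],0);print('spot closed',p[:3]+F0@[80,0,0],F0[:,2])
for q in [(319,118),(475,203)]:
    o,dd=ray(iw,*q); t=((p[:3]-o)@F0[:,2])/(dd@F0[:,2]); print('ring panel-frame',F0.T@(o+dd*t-p[:3]))
u=np.array([np.cos(p[3]),np.sin(p[3]),0]); T=np.array([402,-27.3,357.7]); D=p[:3]-T
print('tool y fwd to hinge',D@u,'lateral left',D@[-u[1],u[0],0],'z',D[2])
```

```text
[512.235   7.954  93.128 -18.576  13.94 ] [-2.8  0.3 -0.7  0.5 -1.7 -1.1  0.3  0.3 -0.6  2.2 -3.9  0.  -2.7  0.6
 -1.4  0.1 -2.4 -1.1 -0.9 -5.7 -0.2  0.1  0.4 -0.1 -0.6 13.6  0.8 -1.1]
edge [503.56120289   5.52074161 232.83751827]
spot closed [586.63640499  28.82786864 113.83318619] [-0.24919751 -0.0699135   0.96592583]
ring panel-frame [-2.85958063e+01  5.96553885e+01 -3.46389584e-14]
ring panel-frame [ 1.74185174e+02 -5.01121298e+01 -4.97379915e-14]
tool y fwd to hinge 115.66006943460333 lateral left 4.16641708079656 z -264.57233742266925
```

>>> {"op": "play_rows", "data": {
  "deltas": [
    [0,0,0,0.01,0,0.3,0],
    [0,0,0,0.01,0,0.3,0],
    [0,0,0,0.01,0,0.3,0],
    [0,0,0,0.01,0,0.3,0],
    [0,0,0,0,0,0.3,0],
    [0,0,0,0,0.24,0,0],
    [0,0,0,0,0.24,0,0],
    [0,0,0,0,0.22,0,0],
    [0,0,0,0,0.1,0,0],
    [0,0,0,0,0.1,0,0],
    [0,0,0,0,0.06,0,0],
    [0,0,0,0,0.05,0,0],
    [0,0,0,0,0.05,0.004,0],
    [0,0,0,0,0.05,0.004,0],
    [0,0,0,0,0.05,0.004,0],
    [0,0,0,0,0.05,0.004,0]
  ]
}}

```text
time: 4.65
tool_pos: [516.6, 13.1, 206.2]
tool_rot: [0.609, 0.793, -0.0, -0.0]
ft_force: [-1.8, -3.0, -0.1]
width: 0.8
grasp_force: 1.1
```

Run:
```python
from h import *
s=telemetry.sense();p=s['tool_pos'];u=np.array([np.cos(.274),np.sin(.274),0]);D=p-[512.2,8,93.1];print(D@u,D@[-u[1],u[0],0],D[2],s['ft_force'],s['time'])
im,i=snap('side');cv2.imwrite('pics/f.png',cv2.resize(im[90:240,170:350,::-1],None,fx=4,fy=4))
```

```text
5.639239657133694 3.7071123992021793 113.11878062939263 [-1.82923079 -3.00861703 -0.09383523] 4.65
```

View pics/f.png

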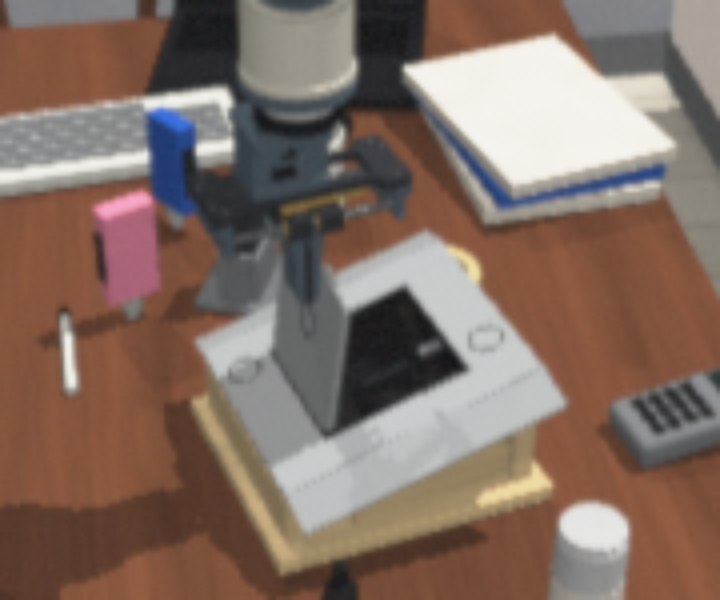

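The closed fingers are on the painted face at crop (305,300) and the flap has started to turn. I'll follow the arc.

>>> {"op": "play_rows", "data": {
  "deltas": [
    [0,0,0,0,0.05,0.013,0],
    [0,0,0,0,0.05,0.013,0],
    [0,0,0,0,0.05,0.013,0],
    [0,0,0,0,0.05,0.013,0],
    [0,0,0,0,0.046,0.021,0],
    [0,0,0,0,0.046,0.021,0],
    [0,0,0,0,0.046,0.021,0],
    [0,0,0,0,0.046,0.021,0],
    [0,0,0,0,0.041,0.029,0],
    [0,0,0,0,0.041,0.029,0],
    [0,0,0,0,0.041,0.029,0],
    [0,0,0,0,0.041,0.029,0],
    [0,0,0,0,0.035,0.036,0],
    [0,0,0,0,0.035,0.036,0],
    [0,0,0,0,0.035,0.036,0],
    [0,0,0,0,0.035,0.036,0],
    [0,0,0,0,0.029,0.041,0],
    [0,0,0,0,0.029,0.041,0],
    [0,0,0,0,0.029,0.041,0],
    [0,0,0,0,0.029,0.041,0]
  ]
}}

```text
time: 7.2
tool_pos: [594.1, 33.8, 150.0]
tool_rot: [0.609, 0.793, -0.0, -0.0]
ft_force: [-1.1, -1.3, -0.1]
width: 0.6
grasp_force: 0.8
```

```bash
cat > st.py <<'E'
from h import *
s=telemetry.sense();p=s['tool_pos'];u=np.array([np.cos(.274),np.sin(.274),0]);D=p-[512.2,8,93.1];print((D@u).round(1),(D@[-u[1],u[0],0]).round(1),D[2].round(1),s['ft_force'].round(1),s['time'])
E
python3 st.py
```

```text
85.8 2.7 56.9 [-1.1 -1.3 -0.1] 7.2
```

>>> {"op": "play_rows", "data": {
  "deltas": [
    [0,0,0,0,0.012,0.023,0],
    [0,0,0,0,0.012,0.023,0],
    [0,0,0,0,0.011,0.023,0],
    [0,0,0,0,0.011,0.023,0],
    [0,0,0,0,0.01,0.023,0],
    [0,0,0,0,0.01,0.023,0],
    [0,0,0,0,0.01,0.023,0],
    [0,0,0,0,0.01,0.023,0],
    [0,0,0,0,0.005,0.015,0],
    [0,0,0,0,0.005,0.015,0],
    [0,0,0,0,0.005,0.015,0]
  ]
}}

```text
time: 8.57
tool_pos: [603.9, 36.4, 127.3]
tool_rot: [0.609, 0.793, 0.0, -0.0]
ft_force: [-1.1, -0.0, 1.2]
width: 0.4
grasp_force: 0.6
```

```bash
python3 st.py
```

```text
95.9 2.6 34.2 [-1.1 -0.   1.2] 8.575
```

>>> {"op": "play_rows", "data": {
  "deltas": [
    [0,0,0,0,0.005,0.015,0],
    [0,0,0,0,0.005,0.015,0],
    [0,0,0,0,0,0,0]
  ]
}}

```text
time: 8.95
tool_pos: [604.8, 36.6, 124.6]
tool_rot: [0.609, 0.793, -0.0, 0.0]
ft_force: [-1.6, -0.3, 4.3]
width: 0.3
grasp_force: 2.3
```

```bash
python3 st.py
```

```text
96.9 2.5 31.5 [-1.6 -0.3  4.3] 8.95
```

>>> {"op": "play_rows", "data": {
  "deltas": [
    [0,0,0,0,0.003,0.01,0],
    [0,0,0,0,0,0,0]
  ]
}}

```text
time: 9.2
tool_pos: [604.9, 36.7, 124.2]
tool_rot: [0.609, 0.793, -0.0, 0.0]
ft_force: [-7.8, -0.4, 16.2]
width: 0.7
grasp_force: 8.9
```

>>> {"op": "play_rows", "data": {
  "deltas": [
    [0,0,0,0,0,0.01,0],
    [0,0,0,0,0,0,0]
  ]
}}

```text
time: 9.45
tool_pos: [604.9, 36.7, 124.0]
tool_rot: [0.609, 0.793, 0.0, 0.0]
ft_force: [-11.7, -1.2, 28.9]
width: 0.5
grasp_force: 15.2
```

```bash
python3 st.py
```

```text
97.0 2.5 30.9 [-11.7  -1.2  28.9] 9.45
```

>>> {"op": "play_rows", "data": {
  "deltas": [
    [0,0,0,0,0,-0.05,0],
    [0,0,0,0,0,-0.25,0],
    [0,0,0.025,0,0,-0.4,0],
    [0,0,0.025,0,0,-0.4,0],
    [0,0,0.025,0,0,-0.4,0.5],
    [0,0,0.025,0,0,0,1],
    [0,0,0,0.28,-0.31,0,1],
    [0,0,0,0.28,-0.31,0,1],
    [0,0,0,0.28,-0.31,0,1],
    [0,0,0,0.28,-0.31,0,1],
    [0,0,0,0.28,-0.31,0,1],
    [0,0,0,0.28,-0.31,0,1],
    [0,0,0,0,0,0,1]
  ]
}}

```text
time: 11.08
tool_pos: [490.9, 262.5, 272.5]
tool_rot: [0.824, 0.567, 0.0, -0.0]
ft_force: [0.0, -0.3, 0.1]
width: 87.5
grasp_force: 0.0
```

Run:
```python
from h import *
im,i=snap('wrist');s=telemetry.sense(); print(s['tool_pos'],s['tool_rot'],s['joints'],s['time']);print(i['origin'],i['attitude'])
b,ib=snap('side');a,ia=snap('scene')
np.savez('v.npz',im=im,o=i['origin'],q=i['attitude'],b=b,a=a)
cr=cv2.resize(im[:240],None,fx=1.4,fy=1.4)
c2=cv2.resize(a[175:270,170:310],None,fx=1.9,fy=1.9);c3=cv2.resize(b[135:225,215:315],None,fx=2.5,fy=2.5)
out=np.zeros((600,720,3),np.uint8);out[:336,:717]=cr;out[340:340+c2.shape[0],:c2.shape[1]]=c2;out[340:340+c3.shape[0],300:300+c3.shape[1]]=c3
cv2.imwrite('pics/g.png',out[:,:,::-1])
```

```text
[491.63212734 261.29814512 272.47968831] [8.23899336e-01 5.66736135e-01 1.78557085e-04 6.78234779e-05] [ 3.81302503e-01  3.43388512e-01  1.43165357e+00 -5.51271610e-05
  1.36617239e+00  7.47032100e-01] 11.125
[514.36107565 323.88368456 443.28669668] [ 0.97642276 -0.18056436 -0.02129369  0.11636877]
```

View pics/g.png

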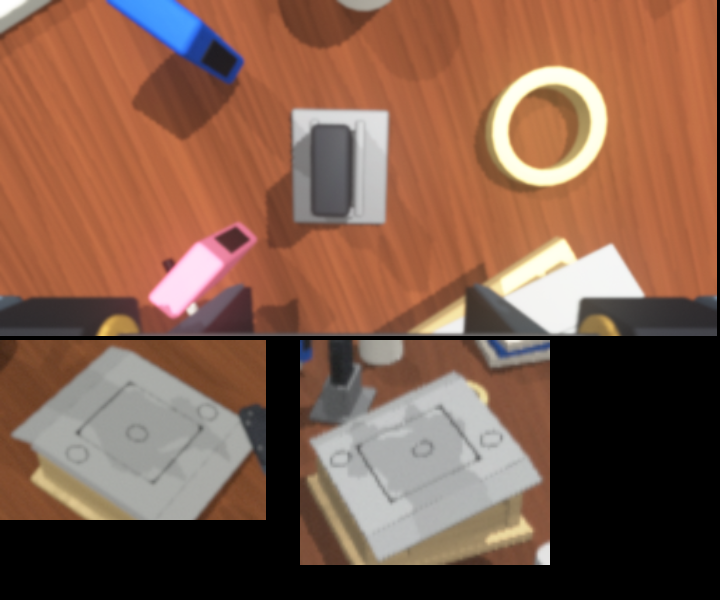

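The flap lies flush in both views, with its ring at scene ≈(242,224) and side ≈(264,179). The wrist view shows the gauge top as a dark rectangle from (221,89) to (251,154), lined up with the image axes.

Run:
```python
from h import *
z=np.load('v.npz');im=z['im'];iw=dict(K=imaging.camera_info('wrist')['K'],origin=z['o'],attitude=z['q'])
m=(im.max(2)<110).astype(np.uint8); m[:80]=0;m[165:]=0;m[:,:212]=0;m[:,262:]=0
n,l,st,cen=cv2.connectedComponentsWithStats(m);k=1+st[1:,4].argmax();print(st[k])
print(im[120,214:264].mean(1).astype(int))
bx=cv2.boxPoints(cv2.minAreaRect(np.argwhere(l==k)[:,::-1].astype(np.float32)))
P=[onz(iw,*q,152) for q in bx];print(bx.round(1),np.round(P,1),np.mean(P,0))
for a,b in((0,1),(1,2)): e=P[b]-P[a];print(np.linalg.norm(e),np.degrees(np.arctan2(e[1],e[0])))
# rings, refined by dark blob centroid
ia=imaging.camera_info('scene');ib=imaging.camera_info('side')
rs=[]
for I,i,(u,v) in((z['a'],ia,(242.1,223.9)),(z['b'],ib,(263.8,178.6))):
    u0,v0=int(u)-9,int(v)-8;g=cv2.cvtColor(I,cv2.COLOR_RGB2GRAY)[v0:v0+17,u0:u0+19].astype(np.float32)
    w=np.clip(cv2.morphologyEx(g,cv2.MORPH_BLACKHAT,np.ones((7,7)))-12,0,None)
    yy,xx=np.where(w>0);c=cv2.fitEllipse(np.c_[xx,yy].astype(np.float32))if len(xx)>5 else None
    print(c,len(xx)); uv=(u0+c[0][0],v0+c[0][1]);print(uv);rs.append(ray(i,*uv))
print(tri(rs))
nrm=np.array([-.2492,-.0699,.9659]);p0=np.array([512.2,8,94.2])
for o,d in rs: print(o+d*((p0-o)@nrm)/(d@nrm))
```

```text
[ 221   89   32   67 1962]
[122 123 122 122 122 121 118 105  85  72  73  80  86  88  89  89  91  92
  92  94  95  96  96  97  98  98  99 100 100 100 100  99  93  87  78  68
  67  82 108 131 159 181 193 198 195 188 189 193 196 197]
[[221.  89.]
 [252.  89.]
 [252. 155.]
 [221. 155.]] [[493.6 355.6 152. ]
 [519.4 345.7 152. ]
 [498.2 290.9 152. ]
 [471.2 301.2 152. ]] [495.57645676 323.34906239 152.        ]
27.572250983499202 -20.949124113304563
58.79564766535202 -111.10942669526504
((8.650629043579102, 8.626285552978516), (8.51248550415039, 10.705768585205078), 104.1811294555664) 56
(241.6506290435791, 223.62628555297852)
((6.471501350402832, 5.63675594329834), (7.9638590812683105, 15.647682189941406), 122.66748046875) 41
(260.47150135040283, 175.63675594329834)
(array([582.79284662,  34.61335344, 122.89247201]), [np.float64(6.203176207373566), np.float64(6.203176207373631)])
[586.4831801   30.12331795 114.96590579]
[578.94741134  49.06210453 114.3922518 ]
```

>>> {"op": "play_rows", "data": {
  "deltas": [
    [0,0,0,0.3,-0.095,0,0.65],
    [0,0,0,0.295,-0.095,0,0.65],
    [0,0,0,0,0,0.3,0.65],
    [0,0,0,0,0,0.3,0.65],
    [0,0,0,0,0,0.3,0.65],
    [0,0,0,0,0,0.25,0.65],
    [0,0,0,0,0,0.2,0.65],
    [0,0,0,0,0,0.2,0.65],
    [0,0,0,0,0,0.165,0.65],
    [0,0,0,0,0,0,0.65],
    [0,0,0,0,0,0,0.5]
  ],
  "squeeze": 15
}}

```text
time: 12.6
tool_pos: [496.1, 322.7, 101.5]
tool_rot: [0.825, 0.566, 0.0, 0.0]
ft_force: [-0.1, -0.1, 0.3]
width: 51.9
grasp_force: 0.0
```

>>> {"op": "play_rows", "data": {
  "deltas": [
    [0,0,0,0,0,0,0.4],
    [0,0,0,0,0,0,0.3],
    [0,0,0,0,0,0,0.2],
    [0,0,0,0,0,0,0.1],
    [0,0,0,0,0,0,0],
    [0,0,0,0,0,0,0]
  ]
}}

```text
time: 13.35
tool_pos: [495.7, 322.9, 101.3]
tool_rot: [0.824, 0.566, 0.0, -0.0]
ft_force: [-1.1, -0.6, 6.1]
width: 26.1
grasp_force: 15.0
```

>>> {"op": "play_rows", "data": {
  "deltas": [
    [0,0,0,0,0,0,0],
    [0,0,0,0,0,-0.05,0],
    [0,0,0,0,0,-0.1,0],
    [0,0,0,0,0,-0.15,0],
    [0,0,0,0,0,-0.2,0],
    [0,0,0,0,0,-0.3,0],
    [0,0,0,0,0,-0.3,0],
    [0,0,0,0,0,-0.2,0],
    [0,0,0,0,0,0,0]
  ],
  "squeeze": 35
}}

```text
time: 14.48
tool_pos: [496.4, 323.1, 233.0]
tool_rot: [0.824, 0.566, 0.002, 0.0]
ft_force: [-0.2, -0.6, -0.2]
width: 25.9
grasp_force: 35.0
```

```bash
cat > go.py <<'E'
from fit import *
import sys
S=np.array([586.5,29.5,115.]);L=89.3
def plan(S,gap,L=L,yaw=.274):
    s=telemetry.sense();Rc=R.from_quat(s['tool_rot']);n=frame(yaw,0)[:,2]
    z=Rc.as_matrix()[:,2]; ax=np.cross(z,-n);a=np.arcsin(np.linalg.norm(ax)); rv=Rc.inv().apply(ax/(np.linalg.norm(ax)+1e-12)*a)
    Rn=Rc*R.from_rotvec(rv); T=S+n*(L+gap); D=T-s['tool_pos']
    print('pos',s['tool_pos'].round(1),'ft',s['ft_force'].round(2),'t',s['time'],'w',s['width'],'gf',s['grasp_force'])
    print('turn units',(rv/2/np.pi).round(4),'shift in OLD axes',(Rc.inv().apply(D)/100).round(4),'NEW axes',(Rn.inv().apply(D)/100).round(4),'along n',D@n)
if __name__=='__main__': plan(S,float(sys.argv[1]))
E
python3 go.py 60
```

```text
pos [496.4 323.1 233. ] ft [-0.16 -0.57 -0.19] t 14.475 w 25.89766552020371 gf 34.99894738197327
turn units [-0.033   0.0245  0.    ] shift in OLD axes [-2.6464  1.5878 -0.2651] NEW axes [-2.5999  1.6503 -0.334 ] along n 33.40474426340696
```

>>> {"op": "play_rows", "data": {
  "deltas": [
    [0,0,0,-0.2,0.12,-0.1,0],
    [0,0,0,-0.3,0.18,-0.1,0],
    [0,0,0,-0.3,0.18,-0.065,0],
    [0,0,0,-0.3,0.18,0,0],
    [0,0,0,-0.3,0.18,0,0],
    [0,0,0,-0.3,0.18,0,0],
    [0,0,0,-0.3,0.18,0,0],
    [0,0,0,-0.3,0.18,0,0],
    [0,0,0,-0.2,0.12,0,0],
    [0,0,0,-0.146,0.088,0,0],
    [-0.006,0.0045,0,0,0,0,0],
    [-0.009,0.0065,0,0,0,0,0],
    [-0.009,0.0065,0,0,0,0,0],
    [-0.006,0.0045,0,0,0,0,0],
    [-0.003,0.0025,0,0,0,0,0],
    [0,0,0,0,0,0,0],
    [0,0,0,0,0,0,0]
  ]
}}

```text
time: 16.6
tool_pos: [548.9, 18.8, 257.4]
tool_rot: [0.818, 0.561, 0.122, 0.042]
ft_force: [-0.0, -0.4, -1.1]
width: 25.9
grasp_force: 35.0
```

```bash
python3 go.py 60
python3 - <<'E'
from h import *
im,i=snap('wrist');b,ib=snap('side');a,ia=snap('scene')
s=telemetry.sense();np.savez('v2.npz',im=im,o=i['origin'],q=i['attitude'],b=b,a=a,p=s['tool_pos'],r=s['tool_rot'])
T=s['tool_pos'];z=R.from_quat(s['tool_rot']).as_matrix()[:,2]
for n,j in(('w',i),('b',ib),('a',ia)): print(n,proj(j,(586.5,29.5,115)).round(1),'tip',proj(j,T+z*89.3).round(1))
out=np.zeros((600,800,3),np.uint8);f=lambda I,x,y,w,h,k:cv2.resize(I[y:y+h,x:x+w],None,fx=k,fy=k,interpolation=cv2.INTER_CUBIC)
out[:300,:400]=f(b,215,110,100,75,4);out[:300,400:]=f(a,200,170,100,75,4);out[300:,:]=f(im,112,40,288,108,800/288)[:300]
cv2.imwrite('pics/i.png',out[:,:,::-1])
E
```

```text
pos [548.9  18.8 257.4] ft [-0.03 -0.38 -1.08] t 16.6 w 25.931130798264807 gf 34.998899102211
turn units [-0.0005  0.0005 -0.    ] shift in OLD axes [ 0.0064  0.0059 -0.0164] NEW axes [ 0.0065  0.006  -0.0164] along n 1.638965479956801
w [256.5 178.5] tip [255.5 193.2]
b [263.3 178.5] tip [259.4 167.2]
a [241.5 223.5] tip [244.4 210.2]
```

View pics/i.png

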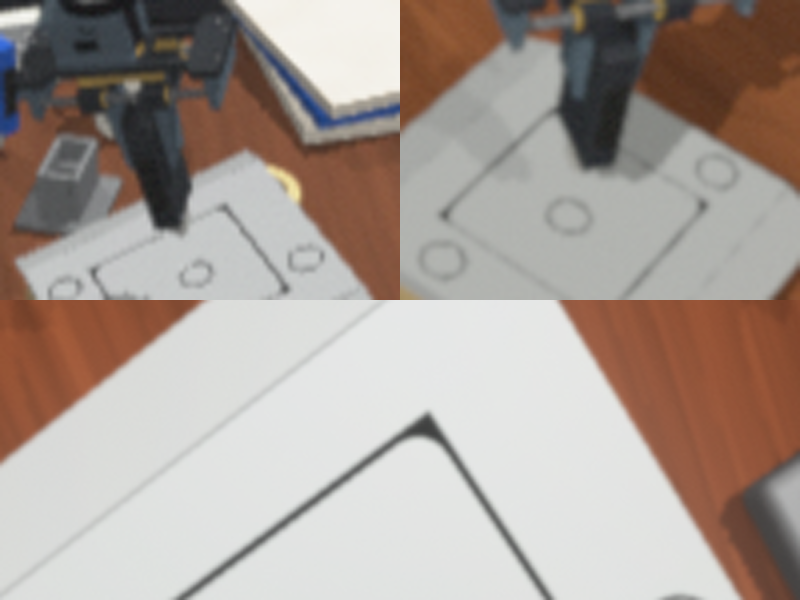

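The flap ring is at scene ≈(242.2,224) and side ≈(264.2,178), within 1 px of the prediction. The gauge is held with its probe out. I'll check the held gauge's tilt against its projected outline and refine the spot.

Run:
```python
from h import *
z=np.load('v2.npz');ia=imaging.camera_info('scene');ib=imaging.camera_info('side')
M=R.from_quat(z['r']).as_matrix();T=z['p']
out=[]
for n,I,i,(x,y) in(('b',z['b'],ib,(215,110)),('a',z['a'],ia,(200,170))):
    J=np.ascontiguousarray(cv2.resize(I[y:y+75,x:x+100],None,fx=4,fy=4,interpolation=cv2.INTER_CUBIC))
    q=lambda l:tuple(int(round(v)) for v in (proj(i,T+M@l)-(x,y))*4+2)
    for zz in(-50.7,61.3):
        c=[q((sx*30,sy*13,zz)) for sx,sy in((1,1),(1,-1),(-1,-1),(-1,1))]
        for k in range(4): cv2.line(J,c[k],c[(k+1)%4],(255,0,0),1)
    cv2.line(J,q((0,0,61.3)),q((0,0,89.3)),(0,255,0),1)
    out.append(J)
cv2.imwrite('pics/j.png',cv2.resize(np.hstack(out),(800,300))[:,:,::-1])
ra=ray(ia,242.1,223.9);rb=ray(ib,264.1,178.2);print(tri([ra,rb]))
nrm=np.array([-.2492,-.0699,.9659]);p0=np.array([512.2,8,94.2])
for o,d in (ra,rb): print(o+d*((p0-o)@nrm)/(d@nrm))
```

```text
(array([587.9785169 ,  31.37850505, 115.27583037]), [np.float64(1.8301443119091811), np.float64(1.830144311909198)])
[586.0600606   31.66544569 114.96834222]
[589.52649341  29.8239977  115.72941257]
```

View pics/j.png

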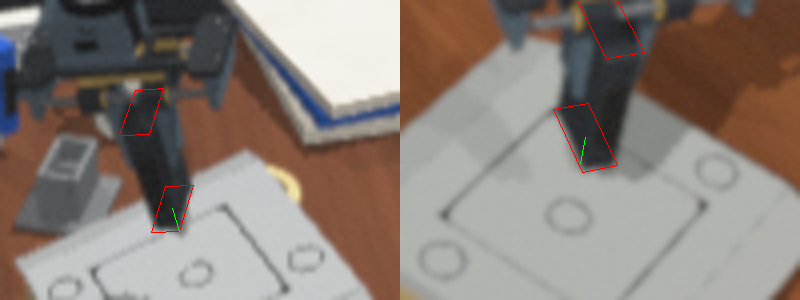

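The projected gauge outline matches both views to about 1 px, so it hangs square in the grip. The refined spot is (587.5,30.5,115.2). Approaching.

```bash
sed -i 's/^S=np.array.*L=/S=np.array([587.5,30.5,115.2]);L=/' go.py; python3 go.py 8
```

```text
pos [548.9  18.8 257.4] ft [-0.85  0.12 -2.63] t 16.75 w 25.510755984517942 gf 34.99892234802246
turn units [-0.0004  0.0005 -0.    ] shift in OLD axes [0.0207 0.0134 0.5044] NEW axes [0.0192 0.0121 0.5045] along n -50.44767570785298
```

>>> {"op": "play_rows", "data": {
  "deltas": [
    [-0.0004,0.0005,0,0.02,0.013,0.05,0],
    [0,0,0,0,0,0.12,0],
    [0,0,0,0,0,0.12,0],
    [0,0,0,0,0,0.1,0],
    [0,0,0,0,0,0.06,0],
    [0,0,0,0,0,0.03,0],
    [0,0,0,0,0,0.02,0],
    [0,0,0,0,0,0,0],
    [0,0,0,0,0,0,0],
    [0,0,0,0,0,0,0]
  ]
}}

```text
time: 18.0
tool_pos: [563.0, 23.6, 209.9]
tool_rot: [0.817, 0.561, 0.124, 0.042]
ft_force: [-0.7, -0.3, -1.0]
width: 26.0
grasp_force: 35.0
```

```bash
python3 go.py 8
python3 - <<'E'
from h import *
f=[]
for k in range(6):
    imaging.capture('side'); f.append(telemetry.sense()['ft_force'])
print(np.round(f,2),np.mean(f,0),np.mean(f,0)@[-.26,-.07,.966])
E
```

```text
pos [563.   23.6 209.9] ft [-0.68 -0.28 -0.99] t 18.0 w 25.965761029105884 gf 34.9989652633667
turn units [ 0.0001 -0.0001 -0.    ] shift in OLD axes [0.0002 0.0003 0.0073] NEW axes [0.0002 0.0003 0.0073] along n -0.7322129723659268
[[ 0.9  -0.68 -0.81]
 [-0.61  0.92 -0.99]
 [-0.39  0.25 -1.64]
 [-0.7  -0.24 -1.67]
 [-1.03  0.61 -1.89]
 [ 0.33 -0.58 -1.34]] [-0.25015777  0.04650148 -1.38815788] -1.279174592802008
```

```bash
cat > f.py <<'E'
from h import *
f=[]
for k in range(12):
    imaging.capture('side'); s=telemetry.sense(); f.append(s['ft_force'])
m=np.mean(f,0);print(m.round(2),'n:',(m@[-.26,-.07,.966]).round(2),'pos',s['tool_pos'].round(2),'along n',(s['tool_pos']@[-.2492,-.0699,.9659]).round(2),s['time'],s['moment'].round(3))
E
python3 f.py
```

```text
[ 0.28  0.07 -1.49] n: -1.52 pos [563.    23.63 209.72] along n 60.61 18.9 [-0.195  0.323  0.005]
```

>>> {"op": "play_rows", "data": {
  "deltas": [
    [0,0,0,0,0,0.03,0],
    [0,0,0,0,0,0.02,0],
    [0,0,0,0,0,0.01,0],
    [0,0,0,0,0,0,0]
  ]
}}

```text
time: 19.4
tool_pos: [564.4, 24.1, 203.8]
tool_rot: [0.817, 0.561, 0.124, 0.042]
ft_force: [-0.7, -0.2, -0.2]
width: 26.2
grasp_force: 35.0
```

```bash
python3 f.py
```

```text
[-0.32  0.19 -0.68] n: -0.59 pos [564.55  24.04 203.95] along n 54.63 20.0 [-0.147  0.246  0.039]
```

>>> {"op": "play_rows", "data": {
  "deltas": [
    [0,0,0,0,0,0.01,0],
    [0,0,0,0,0,0.01,0],
    [0,0,0,0,0,0,0]
  ]
}}

```text
time: 20.38
tool_pos: [565.0, 24.2, 202.0]
tool_rot: [0.817, 0.561, 0.124, 0.042]
ft_force: [-1.0, -1.0, 1.7]
width: 26.2
grasp_force: 35.0
```

```bash
python3 f.py
```

```text
[-0.39 -0.08  1.08] n: 1.15 pos [565.04  24.2  202.  ] along n 52.61 20.975 [-0.155  0.117  0.005]
```

>>> {"op": "play_rows", "data": {
  "deltas": [
    [0,0,0,0,0,0.007,0],
    [0,0,0,0,0,0.006,0],
    [0,0,0,0,0,0,0],
    [0,0,0,0,0,0,0]
  ]
}}

```text
time: 21.48
tool_pos: [565.3, 24.3, 200.7]
tool_rot: [0.817, 0.561, 0.124, 0.042]
ft_force: [-0.9, -0.5, 2.9]
width: 26.0
grasp_force: 35.0
```

```bash
python3 f.py
python3 - <<'E'
from h import *
b,ib=snap('side');a,ia=snap('scene')
f=lambda I,x,y:cv2.resize(I[y:y+75,x:x+100],None,fx=4,fy=4,interpolation=cv2.INTER_CUBIC)
cv2.imwrite('pics/k.png',np.hstack([f(b,215,125),f(a,195,180)])[:,:,::-1])
s=telemetry.sense();z=R.from_quat(s['tool_rot']).as_matrix()[:,2];t=s['tool_pos']+z*85.6
print(t,[proj(i,t).round(1) for i in(ib,ia)])
E
```

```text
[-0.25  0.24  2.06] n: 2.04 pos [565.32  24.25 200.73] along n 51.31 22.075 [-0.146 -0.003 -0.031]
[586.69293535  30.29048118 118.04511575] [array([263.3, 177.7]), array([241.6, 223.2])]
```

View pics/k.png

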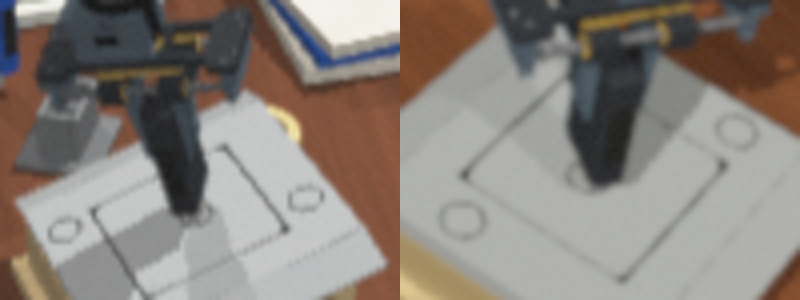

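The probe stands inside the flap ring: side crop (193,211) against the ring at (197,212), and scene within about 1 px. The contact force is about 3.5 N, which puts the sleeve near 3.8 of its 8 mm, and the flap is flush. Handing in.

```bash
python3 -c "
from workcell import env
print(env.job_done())"
```

```text
the job is handed in; nothing more can be done
None
```

I closed the flap gently until it lay flush, then handed in at about 22 s with the gauge held still and square in the flap's pencil ring, about 2 mm off its centre. It presses at about 3.5 N, which puts the sleeve about 3.8 mm in of its 8 mm, and I saw none of the other things move.

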